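# Set the tube roller's speed and start it

### The arm

A 6-joint arm with a two-finger parallel gripper is mounted at the origin on the work surface. World frame = base frame: x ahead of the robot, y to its left, z up, the work surface at z = 0. Lengths are in m, angles in rad, forces in N, time in s.
With the tool pointing down it reaches from about 0.3 to 0.875 m from the base axis. Payload 6.4 kg.
Tool frame: the origin (TCP) lies at the very end of the fingers, on their centre line; the grasp point (between the pads) lies ctrl.grip_point_offset behind it (ctrl.grip_point_offset is the distance from the TCP to the grasp point, in m); z points along the fingers, x is the direction in which the jaws open and shut, and the axes are right-handed (so a half turn about z gives the same grasp; the last joint's range is limited). The gripper opens to 85 mm and grips with 20 to 120 N. Pads are 22 mm wide; open, the fingers measure 114 mm over their backs; the gripper's body (76 mm by 85 mm) begins 54 mm behind the grasp point. The pads swing forward as they close: fully open they stand 13 mm farther back than shut.
Start: joints at [-1.463, 0.181, 1.607, -0, 1.354, -0.206], TCP at [0.178, -0.547, 0.231] pointing down, gripper open.
Joint ranges: [-2.99, 2.99], [-0.89, 2.07], [0.3, 2.58], [-1.14, 4.28], [0, 2.63], [-3.12, 3.12]. Speed limits (rad/s): [2.57, 2.57, 3.01, 3.14, 3.14, 3.14].

### API

Orientations are given as a unit quaternion [w, x, y, z].
In Python, from bench import get_obs, viewer, workorder, ctrl gives the robot as it stands. The module is installed in compiled form; this text tells all that it offers.
- The arm moves only by the tool move_arm, never from a script. Its argument "increments" is a list of rows, each an object of numbers: "tx", "ty", "tz": the shift along the tool's x, y, z in m; "turn": the turn about the tool's z in degrees. A call has 1 to 20 rows; each row is the pose to reach, as a shift and turn from the pose commanded when the call began, along the tool's axes at that moment; what a row does not reach only later rows make up. A row lasts 1/12 s, in which the tool goes at most 41.7 mm and 7.16 degrees, less where a joint would pass 70% of its speed; a pose out of reach is approached as far as the arm can. A call with a gripper value outside its range is refused whole. "gripper" is the opening, from 0 (shut) to 1 (fully open), set as the call begins (left out, the last holds). The fingers move at their own pace and stop on an object; the grip force is fixed at half the most. Time passes only in rows, so rows that repeat a pose let the fingers close. It gives the time, the measured TCP pose, the force and the opening at its end, in the units of the state.
- get_obs(): the state, without advancing time (a new reading comes with each control period).
- viewer.camera(name): name is "scene" or "top" or "wrist"; returns (picture, depth): 400x640x3 uint8, red, green, blue; 400x640 float32, m along the optical axis (not along the pixel's ray), 0 where there is no reading.
- viewer.get_calibration(name): a dict with "intrinsics" (3x3 intrinsics, pixels), "k1" (the pictures are not rectified: a ray, as slopes to the right and down, at radius r is drawn at 1 + k1 r^2 times it, then the intrinsics apply), "origin" and "attitude" of the camera in the world. Camera axes: x right, y up, looking along -z (the intrinsics and any distortion apply to the point x, -y, -z); pixel columns grow to the right and rows downward; lengths in m; the calibration is good to about 2 mm. A picture is of the moment at which its call begins: read the wrist's pose just before it. get_calibration takes no time and is no camera call; for the wrist camera it gives the pose at the moment of the call.
- workorder.hand_in(): hands the job in, once; it reports no verdict.
The state is a dict: "time_s": time; "q": joint angles; "dq": joint speeds; "joint_efforts": joint torques, N m; "eef_pos": TCP position; "eef_rot": TCP orientation; "wrist_force": force on the tool from outside, world axes, zero at the start; "torque": the same for the moment, N m; "opening": opening from 0.0 (shut) to 1.0 (fully open).
Only numpy, scipy, OpenCV 4.12 (cv2) and the standard library are available. Lean on these libraries where they do the work, as an engineer would, in place of code of your own. Each camera call takes 0.05 s, during which the arm holds its last target.

### The job

With a fingertip against the side of the tube mixer's speed pointer, push it round clockwise, click by click, to the sixth mark after the round 'off' dot, without going past it. Then press the larger round button (start) fully down and let it come up. Leave the smaller button (stop) alone, do not pinch the pointer, and leave the tubes, vial and all other things where they are.

Things in the scene. Friction and masses are not known exactly. Their poses are not given: they have to be found in the camera images.
- mixer: Tube roller mixer, fixed: white box 300 (x) x 360 (y) mm, 75 mm high. Its half at -x is the flat control deck, the other half has three rollers along y (tops 105 mm above the table, from x = +15 mm) and side cheeks 111 mm high. Origin: centre of its underside; x points away from the operator, y to his left. On the deck: selector axis at (-78, 80) mm, start button (-95, -85), stop button (-95, -142).
- selector (a joint): Selector hinge, vertical axis. 0 = off (end stop, pointer at the round dot), grows CLOCKWISE from above, up to 4.189. Nine click positions 30 degrees (0.5236 rad) apart: position n reads n*0.5236, the sixth 3.142. Starts in position 0 to 3. Each is sprung: resistance grows to 0.09 Nm (2.4 N at 37 mm) a quarter of the way to the next, fades by half way, whence it snaps on; let go earlier, it springs back.
- selector_axis (a point): Point on the selector's axis at deck height (75 mm above the table). Printed round it on the deck, 60 mm from the axis: a white dot (15 mm) at off and eight like white ticks 15 mm long, one per click. Off lies 120 degrees counterclockwise (from above) of the mixer's x, the sixth tick 60 degrees clockwise of x.
- pointer_nose (a point): Top of the pointer's outer end, 46 mm from the axis, 35 mm above the deck; a white line on top runs to it. The selector is a black disc 60 mm across, top 9 mm above the deck, carrying an upright black rib (the pointer) 16 mm thick, from 28 mm behind the axis to 46 mm ahead, top 35 mm above the deck; beyond the disc it clears the deck by 8 mm. Pushing its left side (seen from the axis) turns it clockwise.
- start_top (a point): Centre of the top of the start button: the larger grey round cap, 32 mm across, top 22 mm above the deck, in a black collar 48 mm across and 12 mm high.
- start (a joint): Travel of the start button, 0 = up, 0.006 m = fully down, springs back up; about 5 N presses it fully.
- stop_top (a point): Centre of the top of the stop button: the smaller grey round cap, 20 mm across, same height, 57 mm from the start button.
- stop (a joint): Travel of the stop button, 0 = up, 0.006 m = fully down.
- tube_a: Capped sample tube, 16 mm thick, 100 mm long, lying between the first and second roller. Origin: underside of its middle, x along it.
- tube_b: A like tube, between the second and third roller.
- vial: Small capped vial, 25 mm across, 44 mm high, standing on the deck between selector and buttons. Origin: centre of its underside.
- rack: Blue tube rack with white-capped tubes, 110 x 200 mm, 90 mm high. Origin: centre of its underside.
- bottle: Brown reagent bottle, 60 mm across, 140 mm high. Origin: centre of its underside.
- beaker: Glass beaker, 70 mm across, 90 mm high. Origin: centre of its underside.
- glove_box: Cardboard glove box 120 x 220 mm, 80 mm high. Origin: centre of its underside.

How it is judged:
On the way, in this order (a step that is already met when the one before it is completed fails the run):
1. the selector rests in its sixth position after off (value of joint selector between 3.01159 and 3.27159 rad and velocity of joint selector between -0.2 and 0.2 rad/s), for 0.2 s.
2. the start button is pressed down (value of joint start above 0.0045 m), for 0.03 s.
3. the start button is up again (value of joint start below 0.0015 m), for 0.2 s.
At the end, for the whole second after the job is handed in: The selector rests in the sixth position (within 0.13 rad of 3.142), start and stop buttons are up (less than 1.5 mm down), and tubes, vial, rack, bottle, beaker and glove box are within 25 mm of where they stood (value of joint selector between 3.01159 and 3.27159 rad and value of joint each of start, stop below 0.0015 m and distance of each of tube_a, tube_b, vial, rack, bottle, beaker, glove_box from where it was at the start of the episode below 0.025 m); the robot touches nothing.
It fails at once if the selector is turned past the sixth position (more than half way to the seventh) (value of joint selector above 3.40339 rad).
It fails at once if the start button is pressed while the selector is not at the sixth position (value of joint start above 0.003 m and not (value of joint selector between 3.01159 and 3.27159 rad)).
It fails at once if the stop button is pressed (value of joint stop above 0.003 m).
It fails at once if the pointer is pinched: the fingers push on both its sides at once (contact force between the fingers and selector_c1 above 1.5 N and contact force between the fingers and selector_c2 above 1.5 N).
It fails at once if a bystander (tube, vial, rack, bottle, beaker, glove box) is moved, lifted or carried off by more than 25 mm, or vial, bottle or beaker is tipped over (distance of any of tube_a, tube_b, vial, rack, bottle, beaker, glove_box from where it was at the start of the episode above 0.025 m or angle between any of vial, bottle, beaker's own z axis and vertical above 0.5 rad).
It also fails if it takes over 58 s, if anything falls off the work surface, if the arm or the gripper's body presses on something with over 40 N, if the wrist force passes 120 N, or if a joint passes its speed limit or range.

## Working session

There is one attempt and no reset: what is moved stays moved. The work goes in short steps, Python scripts to look and compute and a tool call to move; the robot and the scene stay as the last step left them, time stands still between calls to the robot, and variables do not carry over. Pictures are saved under pics/ and viewed, and the job is handed in when it is done.

Besides the shell and the picture viewer there is one more tool, called after "Call:" by a JSON object that holds its "name" and its "arguments". move_arm: Moves the arm, as the interface text tells. Its arguments: {"type":"object","properties":{"increments":{"type":"array"},"gripper":{"type":"number"}},"required":["increments"]}

```bash
mkdir -p pics; cat > h.py <<'E'
import numpy as np, cv2
from bench import get_obs, viewer, workorder, ctrl
from scipy.spatial.transform import Rotation as R
def rot(a):
    a=np.array(a,float)
    if a.shape==(3,3): return a
    return R.from_quat(a.ravel(),scalar_first=True).as_matrix()
def deproj(cal,u,v,d=None,z=None):
    K=np.array(cal["intrinsics"]);k1=float(cal["k1"])
    p=cv2.undistortPoints(np.array([[[u,v]]],float),K,np.array([k1,0,0,0,0.])).ravel()
    ray=rot(cal["attitude"])@np.array([p[0],-p[1],-1.0]); o=np.array(cal["origin"])
    if d is None: d=(z-o[2])/ray[2]
    return o+d*ray
def proj(cal,P):
    K=np.array(cal["intrinsics"]);k1=float(cal["k1"])
    c=rot(cal["attitude"]).T@(np.array(P)-np.array(cal["origin"]))
    x,y=c[0]/-c[2],-c[1]/-c[2]; s=1+k1*(x*x+y*y)
    return K[0,0]*x*s+K[0,2],K[1,1]*y*s+K[1,2]
E
python3 - <<'E'
from h import *
print(get_obs()); print(ctrl.grip_point_offset)
for n in("top","scene"):
    im,d=viewer.camera(n); cv2.imwrite(f"pics/{n}0.png",im[:,:,::-1]); np.save(n+"d.npy",d); print(n,viewer.get_calibration(n))
E
```

```text
{'time_s': 0.0, 'q': array([-1.46331291e+00,  1.81530002e-01,  1.60796077e+00,  4.54407641e-06,
        1.35381297e+00, -2.06297301e-01]), 'dq': array([ 5.85116070e-04, -5.00426457e-04,  7.04831384e-04,  1.63686465e-04,
        1.93557914e-05, -2.14903896e-03]), 'joint_efforts': array([-3.35932627e-04, -4.44872367e+01, -3.51334083e+01, -2.28587883e-04,
        9.10829811e-03,  1.68717978e-06]), 'eef_pos': array([ 0.17743898, -0.54637832,  0.23041319]), 'eef_rot': array([-6.35586612e-04,  8.08905142e-01, -5.87938550e-01, -5.72699237e-04]), 'wrist_force': array([ 0.1098654 ,  0.28377992, -0.34146842]), 'torque': array([-0.02332832, -0.03173504, -0.02049538]), 'opening': 0.9994282931307081}
0.0187
top {'intrinsics': array([[454.77688083,   0.        , 314.07189783],
       [  0.        , 454.77688083, 193.21454238],
       [  0.        ,   0.        ,   1.        ]]), 'k1': -0.11174618576417904, 'origin': array([0.40631711, 0.01553302, 1.504017  ]), 'attitude': array([ 0.71268631,  0.0268581 , -0.04325615, -0.6996326 ])}
scene {'intrinsics': array([[394.7327377 ,   0.        , 329.55934032],
       [  0.        , 394.7327377 , 200.36792325],
       [  0.        ,   0.        ,   1.        ]]), 'k1': -0.08629607310957577, 'origin': array([1.29268818, 0.30341587, 0.99002909]), 'attitude': array([0.5061431 , 0.19982027, 0.29835664, 0.78413923])}
```

View pics/top0.png

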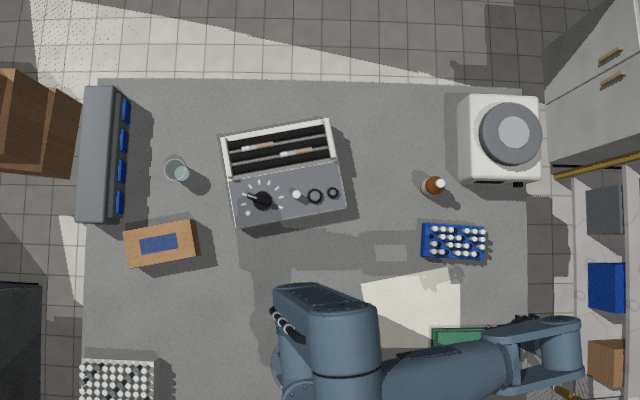

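View pics/scene0.png

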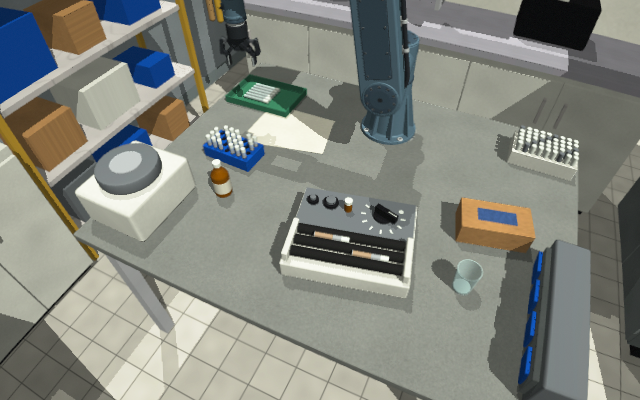

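```bash
python3 - <<'E'
from h import *
im=cv2.imread("pics/top0.png"); c=im[110:235,210:360]
cv2.imwrite("pics/topz.png",cv2.resize(c,None,fx=5,fy=4.8,interpolation=cv2.INTER_CUBIC)[:600])
cal=viewer.get_calibration("top"); d=np.load("topd.npy")
for n,(u,v),z in [("start",(316,196),.097),("stop",(333,193),.097),("sel",(263,200),.11),("vial",(296,194),.119)]:
    print(n,deproj(cal,u,v,z=z),deproj(cal,u,v,d=d[v,u]))
E
```

```text
start [ 0.5380923  -0.02207224  0.097     ] [ 0.53823009 -0.02211156  0.09552879]
stop [ 0.54850566 -0.07486174  0.097     ] [ 0.54898413 -0.07516592  0.09226534]
sel [0.52133796 0.14094818 0.11      ] [0.52099711 0.14057654 0.11413095]
vial [0.5409775  0.03979955 0.119     ] [0.54093941 0.03979269 0.11939177]
```

View pics/topz.png

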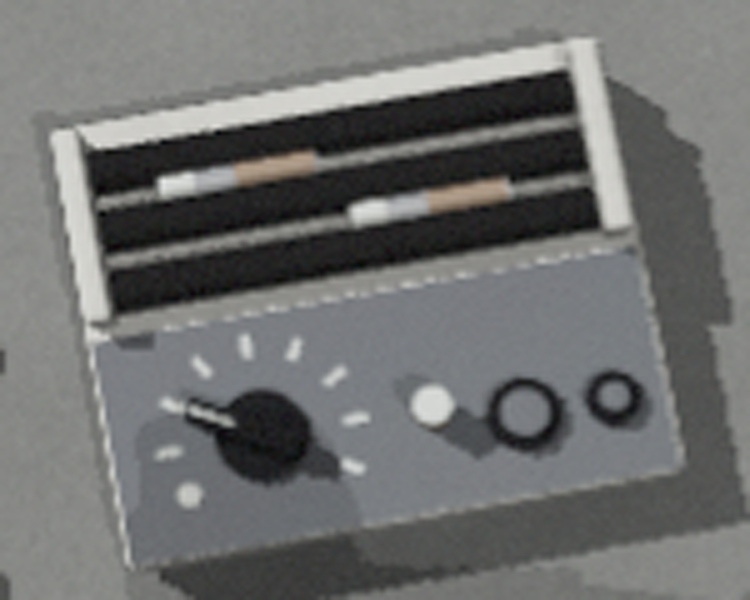

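```bash
cat > fit.py <<'E'
from h import *
from scipy.optimize import least_squares
cal=viewer.get_calibration("top")
Z=[(190,495),(168,453),(172,405),(202,366),(246,346),(294,349),(335,376),(356,418),(353,467),(525,413),(615,397)]
px=[(210+(u+.5)/5-.5,110+(v+.5)/4.8-.5) for u,v in Z]
z=[.075]*9+[.097]*2
W=np.array([deproj(cal,u,v,z=zz)[:2] for (u,v),zz in zip(px,z)])
loc=[]
for n in range(9):
    a=np.radians(120-30*n); loc.append([-.078+.06*np.cos(a),.08+.06*np.sin(a)])
loc+= [[-.095,-.085],[-.095,-.142]]; loc=np.array(loc)
def f(p):
    c,s=np.cos(p[2]),np.sin(p[2]); return (loc@np.array([[c,s],[-s,c]])+p[:2]-W)
r=least_squares(lambda p:f(p).ravel(),[.6,.05,.2]); p=r.x
print(p,np.degrees(p[2])); print(np.round(f(p)*1000,1))
c,s=np.cos(p[2]),np.sin(p[2])
for n,l in [("axis",(-.078,.08)),("start",(-.095,-.085)),("stop",(-.095,-.142))]:
    print(n,np.array(l)@np.array([[c,s],[-s,c]])+p[:2])
E
python3 fit.py
```

```text
[0.61555344 0.08434579 0.20172719] 11.5581165470867
[[ 0.2  0.6]
 [ 0.7 -0.2]
 [-0.  -0.6]
 [-0.2  0.4]
 [-0.2  0.1]
 [-0.6 -0.5]
 [-0.4 -0. ]
 [-0.7  0. ]
 [ 0.6  0.8]
 [ 0.4 -0.3]
 [ 0.3 -0.2]]
axis [0.52310619 0.14709532]
start [ 0.53951061 -0.01796495]
stop [ 0.55093123 -0.0738091 ]
```

```bash
cat >> h.py <<'E'
AX=np.array([.5231,.1471]);YAW=11.56
def ptr(n): return 120-30*n+YAW
def target(n,rad=.037,lat=.019,off=0):
    a=np.radians(ptr(n)); u=np.array([np.cos(a),np.sin(a)]); l=np.array([-u[1],u[0]])
    return AX+rad*u+lat*l, ptr(n)
def row(o,P,yaw):
    M=rot(o["eef_rot"]); t=M.T@(np.array(P)-np.array(o["eef_pos"])); y=np.degrees(np.arctan2(M[1,0],M[0,0]))
    return np.round(t,4), round(float((y-yaw+180)%360-180),1), y
E
python3 - <<'E'
from h import *
o=get_obs(); p,y=target(2,lat=.036); print(p,y)
print(row(o,[*p,.20],y))
E
```

```text
[0.50065193 0.19358746] 71.56
(array([-0.6041, -0.5358,  0.0316]), -143.6, np.float64(-72.02156540485761))
```

Call:
{"name": "move_arm", "arguments": {"increments": [{"tx":-0.03,"ty":-0.027,"turn":-7},{"tx":-0.06,"ty":-0.053,"turn":-14},{"tx":-0.09,"ty":-0.08,"turn":-21},{"tx":-0.12,"ty":-0.107,"turn":-28},{"tx":-0.15,"ty":-0.134,"turn":-35},{"tx":-0.18,"ty":-0.16,"turn":-42},{"tx":-0.21,"ty":-0.187,"turn":-49},{"tx":-0.24,"ty":-0.214,"turn":-56},{"tx":-0.27,"ty":-0.24,"turn":-63},{"tx":-0.3,"ty":-0.267,"turn":-70},{"tx":-0.33,"ty":-0.294,"turn":-77},{"tx":-0.36,"ty":-0.32,"turn":-84},{"tx":-0.39,"ty":-0.347,"turn":-91},{"tx":-0.42,"ty":-0.374,"turn":-98},{"tx":-0.45,"ty":-0.4,"turn":-105},{"tx":-0.48,"ty":-0.427,"turn":-112},{"tx":-0.51,"ty":-0.454,"turn":-119},{"tx":-0.54,"ty":-0.48,"turn":-126},{"tx":-0.57,"ty":-0.507,"turn":-133},{"tx":-0.6,"ty":-0.53,"turn":-140}], "gripper": 0}}

```text
validation failed for argument at $.in...
```

```bash
python3 - <<'E'
from h import *
o=get_obs(); p,y=target(2,lat=.036); print(o["time_s"],o["eef_pos"],o["q"],o["opening"])
print(row(o,[*p,.17],y))
for n in("top","wrist"):
    im,d=viewer.camera(n); cv2.imwrite(f"pics/{n}1.png",im[:,:,::-1])
E
```

```text
0.1 [ 0.1774514  -0.54644306  0.23048335] [-1.46332365e+00  1.81471994e-01  1.60788301e+00  4.12855701e-05
  1.35375130e+00 -2.06318860e-01] 1.00012312466166
(array([-0.604 , -0.5358,  0.0616]), -143.6, np.float64(-72.02156540485761))
```

View pics/wrist1.png

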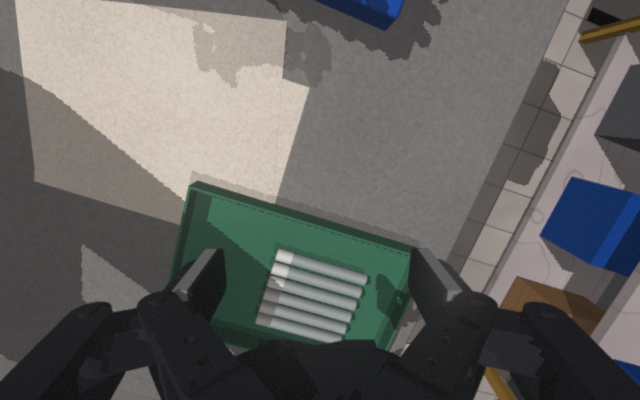

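The arm hasn't moved. The wrist view shows only the open fingers over the green tray. The call was refused, probably because every row needs all the keys.

Call:
{"name": "move_arm", "arguments": {"increments": [{"tx":-0.03,"ty":-0.027,"tz":0,"turn":-7},{"tx":-0.06,"ty":-0.053,"tz":0,"turn":-14},{"tx":-0.09,"ty":-0.08,"tz":0,"turn":-21},{"tx":-0.12,"ty":-0.107,"tz":0,"turn":-28},{"tx":-0.15,"ty":-0.134,"tz":0,"turn":-35},{"tx":-0.18,"ty":-0.16,"tz":0,"turn":-42},{"tx":-0.21,"ty":-0.187,"tz":0,"turn":-49},{"tx":-0.24,"ty":-0.214,"tz":0,"turn":-56},{"tx":-0.27,"ty":-0.24,"tz":0,"turn":-63},{"tx":-0.3,"ty":-0.267,"tz":0,"turn":-70},{"tx":-0.33,"ty":-0.294,"tz":0,"turn":-77},{"tx":-0.36,"ty":-0.32,"tz":0,"turn":-84},{"tx":-0.39,"ty":-0.347,"tz":0,"turn":-91},{"tx":-0.42,"ty":-0.374,"tz":0,"turn":-98},{"tx":-0.45,"ty":-0.4,"tz":0,"turn":-105},{"tx":-0.48,"ty":-0.427,"tz":0,"turn":-112},{"tx":-0.51,"ty":-0.454,"tz":0,"turn":-119},{"tx":-0.54,"ty":-0.48,"tz":0,"turn":-126},{"tx":-0.57,"ty":-0.507,"tz":0,"turn":-133},{"tx":-0.6,"ty":-0.53,"tz":0,"turn":-140}], "gripper": 0}}

```text
time_s: 1.87
eef_pos: [0.497, 0.1897, 0.2312]
eef_rot: [0.0, 0.827, 0.562, 0.0]
wrist_force: [1.2, -0.9, 1.8]
opening: -0.0
```

```bash
python3 - <<'E'
from h import *
o=get_obs(); p,y=target(2,lat=.036); print(o["time_s"],o["eef_pos"],o["q"],o["opening"])
print(row(o,[*p,.094],y))
for n in("top","wrist"):
    im,d=viewer.camera(n); cv2.imwrite(f"pics/{n}2.png",im[:,:,::-1])
E
```

```text
1.8667 [0.49701062 0.1896866  0.23115948] [ 1.41335914e-01  8.44659574e-02  1.71515795e+00 -5.35617080e-05
  1.34161730e+00 -1.05165599e+00] -8.339864997388591e-05
(array([0.005 , 0.0019, 0.1372]), -3.2, np.float64(68.35409877685746))
```

View pics/wrist2.png

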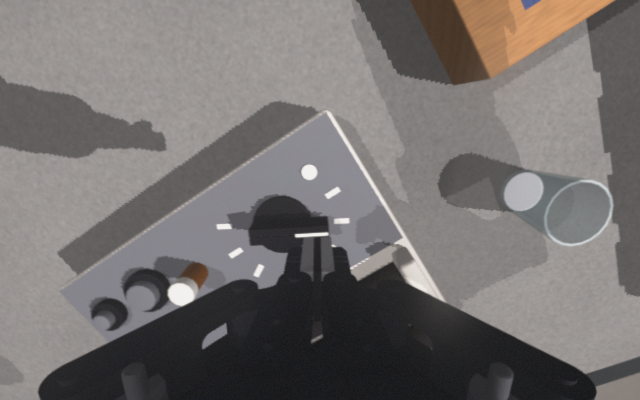

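View pics/top2.png

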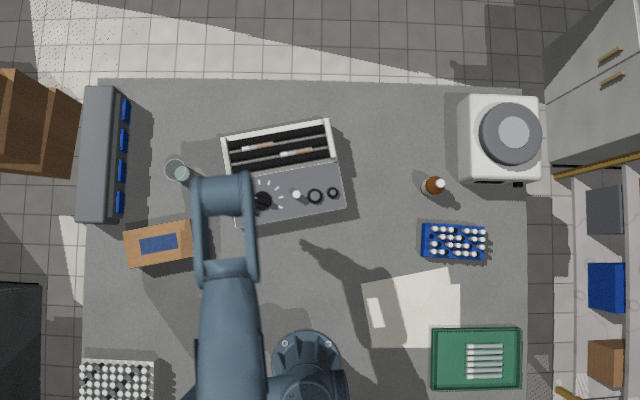

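```bash
python3 - <<'E'
from h import *
o=get_obs();cal=viewer.get_calibration("wrist");print(cal["origin"])
e=o["eef_pos"]
print("tcp",proj(cal,e),"below",proj(cal,[e[0],e[1],.11]),"axis",proj(cal,[*AX,.11]))
for n in (2,3): print(n,proj(cal,[*target(n,.046,0)[0],.11]))
print("dot",proj(cal,[*target(0,.06,0)[0],.075]))
print(rot(o["eef_rot"]))
E
```

```text
[0.43192416 0.21726494 0.37256555]
tcp (np.float64(316.6535977315748), np.float64(255.2893868805338)) below (np.float64(316.38771958638296), np.float64(193.29278135311492)) axis (np.float64(281.19237716535656), np.float64(236.35991884816858))
2 (np.float64(331.5606531905671), np.float64(233.82097679092027))
3 (np.float64(325.93838267233093), np.float64(257.0822858247051))
dot (np.float64(311.26114829474153), np.float64(171.29713003957627))
[[ 3.66720286e-01  9.30331248e-01  1.97602122e-05]
 [ 9.30330036e-01 -3.66719842e-01  1.60683029e-03]
 [ 1.50213089e-03 -5.70873743e-04 -9.99998709e-01]]
```

The wrist view puts the pointer's white line at about (312,235), pointing at tick 2 and matching the projection. The off dot is at (309,172). The TCP's ground point is on the dot (CCW) side, clear of the pointer, so I'll descend.

Call:
{"name": "move_arm", "arguments": {"increments": [{"tx":0.005,"ty":0.002,"tz":0.03,"turn":-3.2},{"tx":0.005,"ty":0.002,"tz":0.06,"turn":-3.2},{"tx":0.005,"ty":0.002,"tz":0.09,"turn":-3.2},{"tx":0.005,"ty":0.002,"tz":0.115,"turn":-3.2},{"tx":0.005,"ty":0.002,"tz":0.13,"turn":-3.2},{"tx":0.005,"ty":0.002,"tz":0.137,"turn":-3.2},{"tx":0.005,"ty":0.002,"tz":0.137,"turn":-3.2}]}}

```text
time_s: 2.55
eef_pos: [0.4987, 0.1906, 0.0925]
eef_rot: [-0.001, 0.813, 0.582, -0.002]
wrist_force: [-0.2, 0.5, 1.2]
opening: -0.003
```

```bash
python3 - <<'E'
from h import *
o=get_obs(); print(o["time_s"],o["eef_pos"],o["wrist_force"])
for n,l in [(2,.024)]+[(2+k/10,.019) for k in range(0,15)]:
    p,y=target(n,lat=l); r=row(o,[*p,.094],y);print(n,l,r[0],r[1])
E
```

```text
2.55 [0.49868552 0.19056582 0.09251758] [-0.16835097  0.45776217  1.19755432]
2 0.024 [ 0.0036  0.0129 -0.0015] -0.4
2.0 0.019 [ 0.0036  0.0179 -0.0015] -0.4
2.1 0.019 [ 0.0046  0.0198 -0.0016] 2.6
2.2 0.019 [ 0.0054  0.0218 -0.0016] 5.6
2.3 0.019 [ 0.0062  0.0239 -0.0016] 8.6
2.4 0.019 [ 0.0068  0.026  -0.0016] 11.6
2.5 0.019 [ 0.0074  0.0281 -0.0016] 14.6
2.6 0.019 [ 0.0078  0.0302 -0.0016] 17.6
2.7 0.019 [ 0.0081  0.0324 -0.0016] 20.6
2.8 0.019 [ 0.0083  0.0345 -0.0016] 23.6
2.9 0.019 [ 0.0084  0.0367 -0.0016] 26.6
3.0 0.019 [ 0.0083  0.0389 -0.0016] 29.6
3.1 0.019 [ 0.0082  0.0411 -0.0016] 32.6
3.2 0.019 [ 0.0079  0.0432 -0.0016] 35.6
3.3 0.019 [ 0.0075  0.0454 -0.0016] 38.6
3.4 0.019 [ 0.0071  0.0475 -0.0017] 41.6
```

Call:
{"name": "move_arm", "arguments": {"increments": [{"tx":0.0036,"ty":0.007,"tz":-0.0015,"turn":-0.4},{"tx":0.0036,"ty":0.013,"tz":-0.0015,"turn":-0.4},{"tx":0.0036,"ty":0.0155,"tz":-0.0015,"turn":-0.4},{"tx":0.0036,"ty":0.018,"tz":-0.0015,"turn":-0.4},{"tx":0.0046,"ty":0.02,"tz":-0.0015,"turn":2.6},{"tx":0.0054,"ty":0.022,"tz":-0.0015,"turn":5.6},{"tx":0.0062,"ty":0.024,"tz":-0.0015,"turn":8.6},{"tx":0.0068,"ty":0.026,"tz":-0.0015,"turn":11.6},{"tx":0.0074,"ty":0.028,"tz":-0.0015,"turn":14.6},{"tx":0.0078,"ty":0.03,"tz":-0.0015,"turn":17.6},{"tx":0.0081,"ty":0.0324,"tz":-0.0015,"turn":20.6},{"tx":0.0081,"ty":0.0324,"tz":-0.0015,"turn":20.6},{"tx":0.0081,"ty":0.0324,"tz":-0.0015,"turn":20.6}]}}

```text
time_s: 3.63
eef_pos: [0.5339, 0.1884, 0.0963]
eef_rot: [0.0, 0.904, 0.428, 0.0]
wrist_force: [0.5, -0.2, -0.3]
opening: -0.001
```

```bash
cat > st.py <<'E'
from h import *
import sys
tag,n0,n1=sys.argv[1],float(sys.argv[2]),float(sys.argv[3])
o=get_obs(); print(o["time_s"],o["eef_pos"],o["wrist_force"])
d=np.array(o["eef_pos"])[:2]-AX
# pose in terms of n from yaw and lateral
M=rot(o["eef_rot"]); y=np.degrees(np.arctan2(M[1,0],M[0,0])); a=np.radians(y)
print("n(yaw)",(120+YAW-y)/30,"rad",d@[np.cos(a),np.sin(a)],"lat",d@[-np.sin(a),np.cos(a)])
for n in np.arange(n0,n1+.01,.1):
    p,yy=target(n); r=row(o,[*p,.094],yy);print(round(n,2),r[0],r[1])
im,dd=viewer.camera("wrist"); cv2.imwrite(f"pics/w{tag}.png",im[100:350,150:500,::-1].repeat(2,0).repeat(2,1))
im,dd=viewer.camera("scene"); cv2.imwrite(f"pics/s{tag}.png",cv2.resize(im[180:270,280:420,::-1],None,fx=5,fy=5,interpolation=cv2.INTER_CUBIC))
E
python3 st.py 3 2.7 4.0
```

```text
3.6333 [0.53390514 0.1883721  0.09628639] [ 0.48043995 -0.24952571 -0.27772374]
n(yaw) 2.696734432402955 rad 0.03876872321835262 lat 0.017807951326637907
2.7 [-0.0017 -0.0011  0.0023] 0.1
2.8 [-0.0008  0.0008  0.0023] 3.1
2.9 [0.     0.0028 0.0023] 6.1
3.0 [0.0008 0.0049 0.0023] 9.1
3.1 [0.0014 0.007  0.0023] 12.1
3.2 [0.0019 0.0091 0.0023] 15.1
3.3 [0.0023 0.0112 0.0023] 18.1
3.4 [0.0026 0.0134 0.0023] 21.1
3.5 [0.0028 0.0156 0.0023] 24.1
3.6 [0.0028 0.0177 0.0023] 27.1
3.7 [0.0028 0.0199 0.0023] 30.1
3.8 [0.0026 0.0221 0.0023] 33.1
3.9 [0.0023 0.0243 0.0023] 36.1
4.0 [0.0019 0.0264 0.0023] 39.1
```

View pics/w3.png

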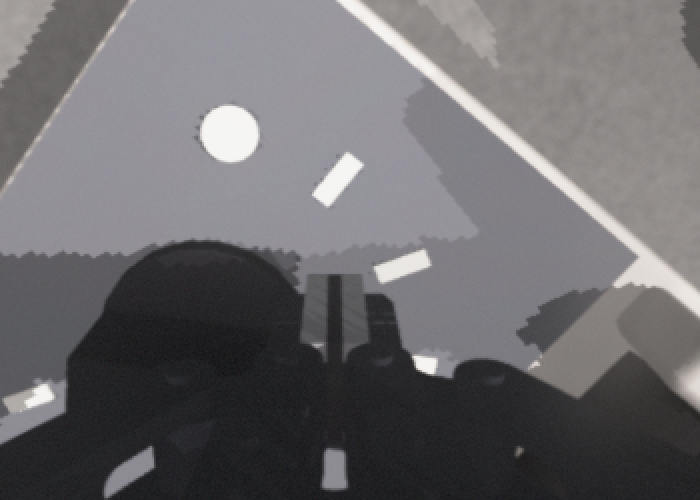

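View pics/s3.png

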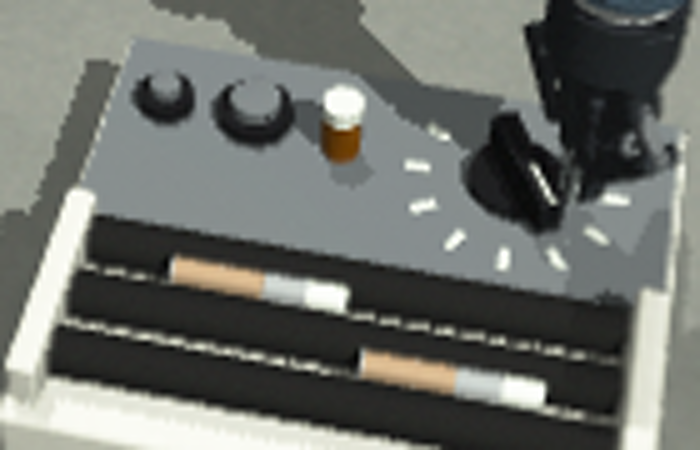

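Call:
{"name": "move_arm", "arguments": {"increments": [{"tx":-0.0008,"ty":0.001,"tz":0.002,"turn":3},{"tx":0,"ty":0.003,"tz":0.002,"turn":6},{"tx":0.0008,"ty":0.005,"tz":0.002,"turn":9},{"tx":0.0014,"ty":0.007,"tz":0.002,"turn":12},{"tx":0.0019,"ty":0.009,"tz":0.002,"turn":15},{"tx":0.0023,"ty":0.011,"tz":0.002,"turn":18},{"tx":0.0026,"ty":0.0135,"tz":0.002,"turn":21},{"tx":0.0028,"ty":0.0155,"tz":0.002,"turn":24},{"tx":0.0028,"ty":0.0177,"tz":0.002,"turn":27},{"tx":0.0028,"ty":0.02,"tz":0.002,"turn":30},{"tx":0.0028,"ty":0.02,"tz":0.002,"turn":30},{"tx":0.0028,"ty":0.02,"tz":0.002,"turn":30}]}}

```text
time_s: 4.73
eef_pos: [0.5506, 0.1779, 0.0939]
eef_rot: [-0.0, 0.984, 0.18, 0.0]
wrist_force: [-0.0, -0.6, 0.5]
opening: 0.001
```

```bash
python3 st.py 4 3.7 5.0; python3 - <<'E'
from h import *
c=viewer.get_calibration("scene")
for n in (2.7,3,3.4,3.7,4,4.4):
    print(n,[tuple(np.round((np.array(proj(c,[*target(n,r,0)[0],.11]))-[280,180])*5)) for r in (.02,.046)])
E
```

```text
4.7333 [0.5506489  0.17792475 0.09388782] [-0.00772038 -0.63965475  0.48854702]
n(yaw) 3.695368567890182 rad 0.036665880043152486 lat 0.01909766276495016
3.7 [ 0.0004  0.0002 -0.0001] 0.1
3.8 [ 0.0013  0.0022 -0.0001] 3.1
3.9 [ 0.0022  0.0042 -0.0001] 6.1
4.0 [ 0.0029  0.0062 -0.0001] 9.1
4.1 [ 0.0035  0.0083 -0.0001] 12.1
4.2 [ 0.004   0.0104 -0.0001] 15.1
4.3 [ 0.0044  0.0126 -0.0001] 18.1
4.4 [ 0.0047  0.0147 -0.0001] 21.1
4.5 [ 0.0049  0.0169 -0.0001] 24.1
4.6 [ 0.0049  0.0191 -0.0001] 27.1
4.7 [ 0.0049  0.0212 -0.0001] 30.1
4.8 [ 0.0047  0.0234 -0.0001] 33.1
4.9 [ 0.0044  0.0256 -0.0001] 36.1
5.0 [ 0.004   0.0277 -0.0001] 39.1
2.7 [(np.float64(537.0), np.float64(163.0)), (np.float64(561.0), np.float64(193.0))]
3 [(np.float64(533.0), np.float64(164.0)), (np.float64(550.0), np.float64(197.0))]
3.4 [(np.float64(526.0), np.float64(165.0)), (np.float64(534.0), np.float64(199.0))]
3.7 [(np.float64(521.0), np.float64(165.0)), (np.float64(522.0), np.float64(199.0))]
4 [(np.float64(515.0), np.float64(164.0)), (np.float64(509.0), np.float64(198.0))]
4.4 [(np.float64(508.0), np.float64(163.0)), (np.float64(493.0), np.float64(194.0))]
```

View pics/s4.png

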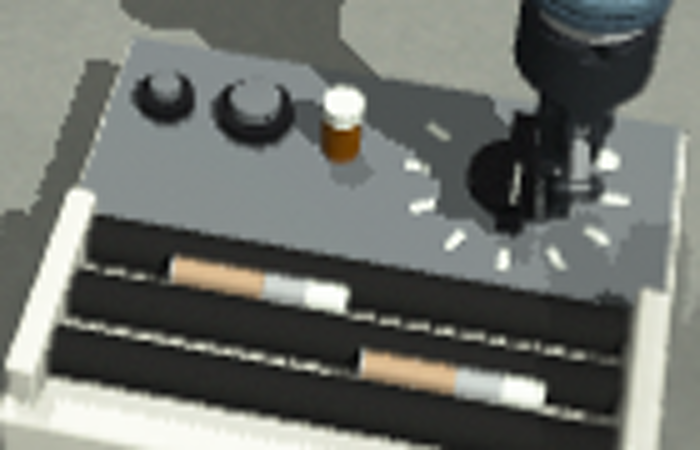

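The white line runs from (518,165) to (513,203), which fits position 4, and the wrist force is low. Next click.

Call:
{"name": "move_arm", "arguments": {"increments": [{"tx":0.0013,"ty":0.0022,"tz":0,"turn":3},{"tx":0.0022,"ty":0.0042,"tz":0,"turn":6},{"tx":0.0029,"ty":0.0062,"tz":0,"turn":9},{"tx":0.0035,"ty":0.0083,"tz":0,"turn":12},{"tx":0.004,"ty":0.0104,"tz":0,"turn":15},{"tx":0.0044,"ty":0.0126,"tz":0,"turn":18},{"tx":0.0047,"ty":0.0147,"tz":0,"turn":21},{"tx":0.0049,"ty":0.0169,"tz":0,"turn":24},{"tx":0.0049,"ty":0.019,"tz":0,"turn":27},{"tx":0.0049,"ty":0.0212,"tz":0,"turn":30},{"tx":0.0049,"ty":0.0212,"tz":0,"turn":30},{"tx":0.0049,"ty":0.0212,"tz":0,"turn":30}]}}

```text
time_s: 5.83
eef_pos: [0.5626, 0.1598, 0.0938]
eef_rot: [-0.0, 0.997, -0.081, -0.0]
wrist_force: [-0.1, 0.4, -0.2]
opening: -0.002
```

```bash
python3 st.py 5 4.7 5.9; python3 - <<'E'
from h import *
c=viewer.get_calibration("scene")
for n in (4.7,5,5.4,5.7,6,6.4):
    print(n,[tuple(np.round((np.array(proj(c,[*target(n,r,0)[0],.11]))-[280,180])*5)) for r in (.02,.046)])
E
```

```text
5.8333 [0.56260738 0.15982988 0.09379213] [-0.11467602  0.44926732 -0.1865626 ]
n(yaw) 4.695083903771685 rad 0.03693336336653824 lat 0.018942277385335535
4.7 [ 0.0001  0.     -0.0002] 0.1
4.8 [ 0.0011  0.002  -0.0002] 3.1
4.9 [ 0.0019  0.004  -0.0002] 6.1
5.0 [ 0.0026  0.0061 -0.0002] 9.1
5.1 [ 0.0032  0.0082 -0.0002] 12.1
5.2 [ 0.0037  0.0103 -0.0002] 15.1
5.3 [ 0.0041  0.0124 -0.0002] 18.1
5.4 [ 0.0044  0.0146 -0.0002] 21.1
5.5 [ 0.0046  0.0167 -0.0002] 24.1
5.6 [ 0.0047  0.0189 -0.0002] 27.1
5.7 [ 0.0046  0.0211 -0.0002] 30.1
5.8 [ 0.0044  0.0233 -0.0002] 33.1
5.9 [ 0.0042  0.0254 -0.0002] 36.1
4.7 [(np.float64(503.0), np.float64(161.0)), (np.float64(482.0), np.float64(189.0))]
5 [(np.float64(499.0), np.float64(158.0)), (np.float64(472.0), np.float64(183.0))]
5.4 [(np.float64(494.0), np.float64(154.0)), (np.float64(460.0), np.float64(174.0))]
5.7 [(np.float64(491.0), np.float64(151.0)), (np.float64(453.0), np.float64(165.0))]
6 [(np.float64(488.0), np.float64(147.0)), (np.float64(447.0), np.float64(157.0))]
6.4 [(np.float64(486.0), np.float64(142.0)), (np.float64(443.0), np.float64(144.0))]
```

View pics/s5.png

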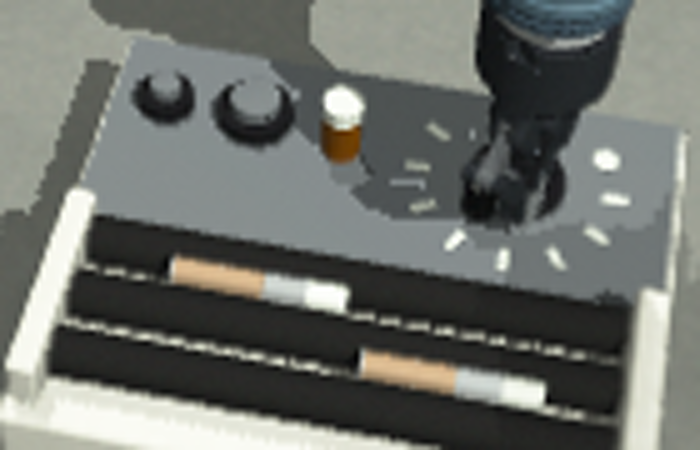

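The white line is now at about (500,160)→(475,185), which is position 5. I'll push the last click slowly.

Call:
{"name": "move_arm", "arguments": {"increments": [{"tx":0.0011,"ty":0.002,"tz":0,"turn":3},{"tx":0.0019,"ty":0.004,"tz":0,"turn":6},{"tx":0.0026,"ty":0.0061,"tz":0,"turn":9},{"tx":0.0032,"ty":0.0082,"tz":0,"turn":12},{"tx":0.0035,"ty":0.0092,"tz":0,"turn":13.5},{"tx":0.0037,"ty":0.0103,"tz":0,"turn":15},{"tx":0.0039,"ty":0.0114,"tz":0,"turn":16.5},{"tx":0.0041,"ty":0.0124,"tz":0,"turn":18},{"tx":0.0043,"ty":0.0135,"tz":0,"turn":19.5},{"tx":0.0044,"ty":0.0146,"tz":0,"turn":21},{"tx":0.0045,"ty":0.0156,"tz":0,"turn":22.5},{"tx":0.0046,"ty":0.0167,"tz":0,"turn":24},{"tx":0.0046,"ty":0.0178,"tz":0,"turn":25.5},{"tx":0.0047,"ty":0.0189,"tz":0,"turn":27},{"tx":0.0047,"ty":0.02,"tz":0,"turn":28.5},{"tx":0.0046,"ty":0.0211,"tz":0,"turn":30},{"tx":0.0046,"ty":0.0211,"tz":0,"turn":30},{"tx":0.0046,"ty":0.0211,"tz":0,"turn":30}]}}

```text
time_s: 7.43
eef_pos: [0.5638, 0.1382, 0.0938]
eef_rot: [0.0, 0.941, -0.337, 0.0]
wrist_force: [0.3, 0.4, 1.4]
opening: -0.002
```

```bash
python3 st.py 6 5.7 5.9
```

```text
7.4333 [0.56376243 0.13816642 0.09381055] [0.26783326 0.36544094 1.39211447]
n(yaw) 5.699465158030245 rad 0.03708373044328351 lat 0.0189219096173294
5.7 [-0.0001 -0.0001 -0.0002] 0.0
5.8 [ 0.0009  0.0019 -0.0002] 3.0
5.9 [ 0.0017  0.0039 -0.0002] 6.0
```

View pics/s6.png

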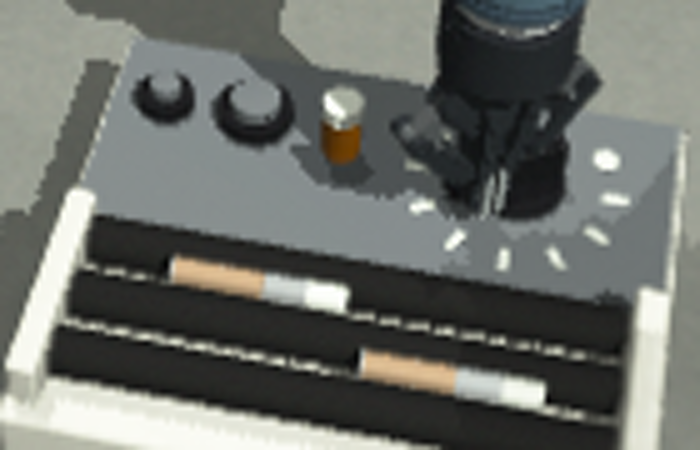

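View pics/w6.png

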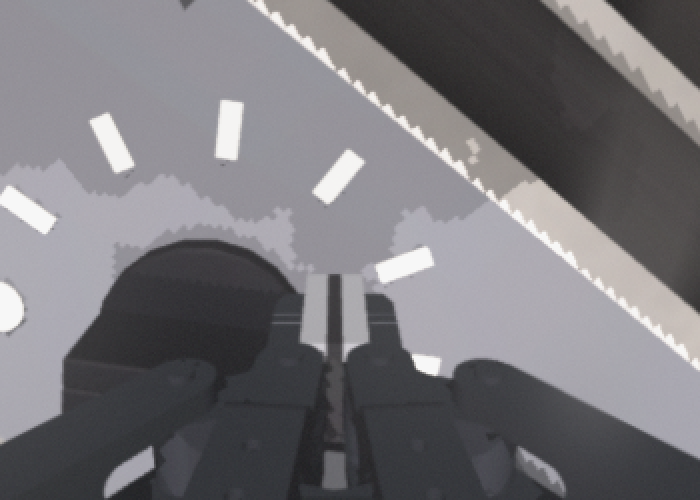

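The pointer is hidden behind the gripper. I'll back away from it, lift, and look.

Call:
{"name": "move_arm", "arguments": {"increments": [{"tx":0,"ty":-0.005,"tz":0,"turn":0},{"tx":0,"ty":-0.012,"tz":0,"turn":0},{"tx":0,"ty":-0.018,"tz":-0.005,"turn":0},{"tx":0,"ty":-0.02,"tz":-0.03,"turn":0},{"tx":0,"ty":-0.02,"tz":-0.06,"turn":0},{"tx":0,"ty":-0.02,"tz":-0.09,"turn":0},{"tx":0,"ty":-0.02,"tz":-0.11,"turn":0},{"tx":0,"ty":-0.02,"tz":-0.12,"turn":0},{"tx":0,"ty":-0.02,"tz":-0.12,"turn":0}]}}

```text
time_s: 8.28
eef_pos: [0.5784, 0.1543, 0.2171]
eef_rot: [-0.001, 0.941, -0.337, 0.003]
wrist_force: [-0.3, -0.6, -0.8]
opening: -0.003
```

```bash
python3 st.py 7 5.7 5.7; python3 - <<'E'
from h import *
o=get_obs()
print(row(o,[.5395,-.018,.20],o and np.degrees(np.arctan2(rot(o["eef_rot"])[1,0],rot(o["eef_rot"])[0,0]))))
E
```

```text
8.2833 [0.57838492 0.15430592 0.21706421] [-0.30090227 -0.58758182 -0.80131838]
n(yaw) 5.698327029142291 rad 0.038153928425146005 lat 0.040652499703678555
5.7 [-0.0016  0.0222  0.123 ] 0.1
(array([0.0808, 0.1561, 0.013 ]), 0.0, np.float64(-39.40540989165662))
```

View pics/s7.png

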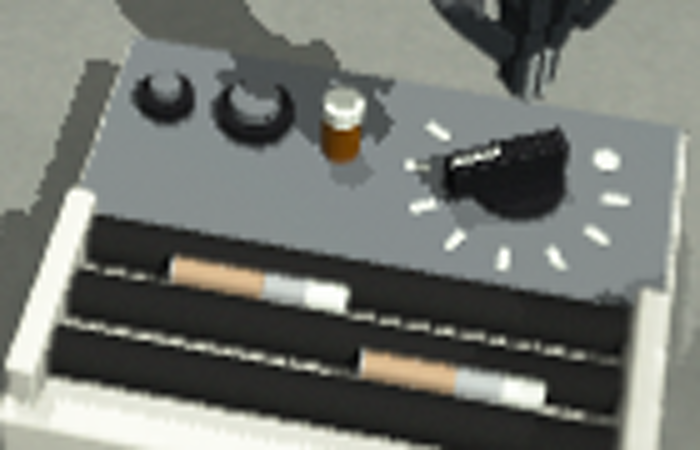

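View pics/w7.png

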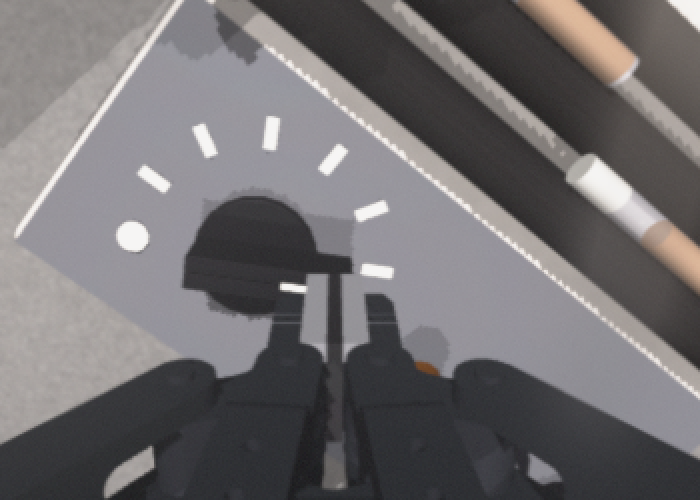

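The white line is at (500,150)→(450,163), matching the prediction for position 6. The wrist view has the pointer aimed at the sixth tick, about (377,271). Next I'll go above the start button.

Call:
{"name": "move_arm", "arguments": {"increments": [{"tx":0.008,"ty":0.0156,"tz":0,"turn":-6},{"tx":0.016,"ty":0.031,"tz":0,"turn":-12},{"tx":0.024,"ty":0.047,"tz":0,"turn":-18},{"tx":0.032,"ty":0.062,"tz":0,"turn":-24},{"tx":0.04,"ty":0.078,"tz":0,"turn":-30},{"tx":0.048,"ty":0.094,"tz":0,"turn":-36},{"tx":0.056,"ty":0.109,"tz":0,"turn":-42},{"tx":0.065,"ty":0.125,"tz":0,"turn":-48},{"tx":0.073,"ty":0.14,"tz":0,"turn":-51},{"tx":0.0808,"ty":0.156,"tz":0,"turn":-51},{"tx":0.0808,"ty":0.156,"tz":0,"turn":-51},{"tx":0.0808,"ty":0.156,"tz":0,"turn":-51}]}}

```text
time_s: 9.38
eef_pos: [0.5388, -0.0184, 0.2118]
eef_rot: [-0.001, 0.995, 0.1, -0.002]
wrist_force: [-0.1, -0.1, 0.2]
opening: 0.001
```

```bash
python3 - <<'E'
from h import *
o=get_obs();print(o["time_s"],o["eef_pos"],o["wrist_force"])
print(row(o,[.5395,-.018,.10],11.56))
im,d=viewer.camera("wrist"); cv2.imwrite("pics/w8.png",im[:,:,::-1])
c=viewer.get_calibration("wrist"); print(proj(c,[.5395,-.018,.097]),proj(c,[.5509,-.0738,.097]))
E
```

```text
9.3833 [ 0.53878616 -0.01841044  0.21178314] [-0.06105429 -0.05612347  0.1846574 ]
(array([ 1.100e-03, -1.000e-04,  1.118e-01]), -0.1, np.float64(11.456206048141109))
(np.float64(317.8807365625257), np.float64(195.45692746177411)) (np.float64(317.84021595451554), np.float64(255.89768275504937))
```

View pics/w8.png

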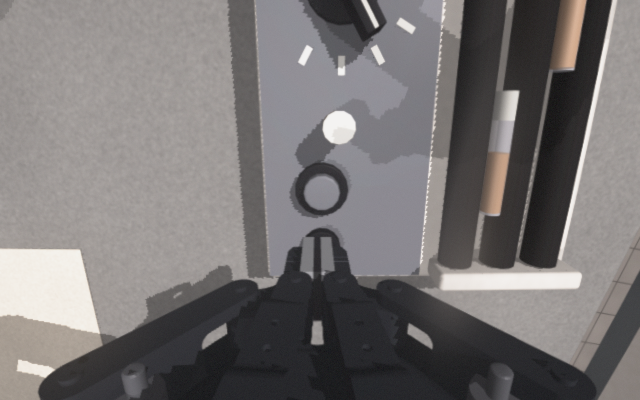

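The start cap is at (322,189), about 5 mm from the predicted (318,195), so I'll split the difference; stop is clear. I'll press in small steps and come up.

Call:
{"name": "move_arm", "arguments": {"increments": [{"tx":0.002,"ty":-0.002,"tz":0.03,"turn":0},{"tx":0.003,"ty":-0.002,"tz":0.06,"turn":0},{"tx":0.003,"ty":-0.002,"tz":0.085,"turn":0},{"tx":0.003,"ty":-0.002,"tz":0.1,"turn":0},{"tx":0.003,"ty":-0.002,"tz":0.107,"turn":0},{"tx":0.003,"ty":-0.002,"tz":0.11,"turn":0},{"tx":0.003,"ty":-0.002,"tz":0.11,"turn":0}]}}

```text
time_s: 10.02
eef_pos: [0.5422, -0.0149, 0.1033]
eef_rot: [-0.0, 0.995, 0.101, -0.0]
wrist_force: [-0.5, -0.6, 1.0]
opening: -0.0
```

```bash
python3 - <<'E'
from h import *
o=get_obs();print(o["time_s"],o["eef_pos"],o["wrist_force"])
im,d=viewer.camera("scene"); cv2.imwrite("pics/s9.png",cv2.resize(im[170:270,280:420,::-1],None,fx=5,fy=5,interpolation=cv2.INTER_CUBIC))
E
```

```text
10.0167 [ 0.5422227  -0.01491263  0.10332778] [-0.47964985 -0.57871717  0.98474837]
```

View pics/s9.png

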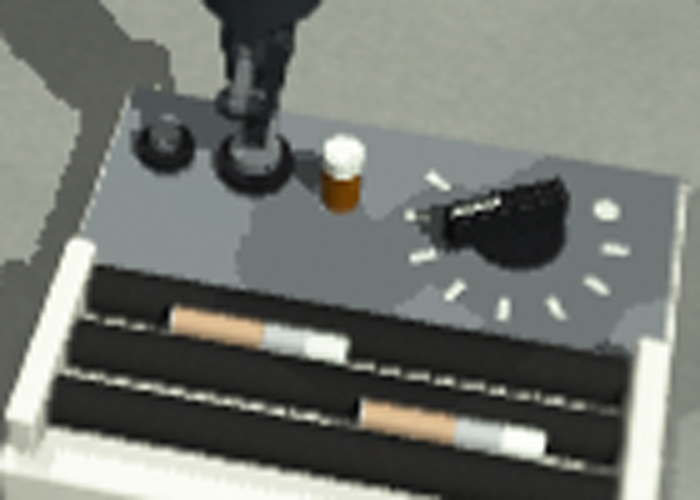

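The fingertip is over the start cap, about (258,150), and the pointer is still at tick 6. I'll press now.

Call:
{"name": "move_arm", "arguments": {"increments": [{"tx":0,"ty":0.001,"tz":0.004,"turn":0},{"tx":0,"ty":0.001,"tz":0.007,"turn":0},{"tx":0,"ty":0.001,"tz":0.009,"turn":0},{"tx":0,"ty":0.001,"tz":0.011,"turn":0},{"tx":0,"ty":0.001,"tz":0.0125,"turn":0},{"tx":0,"ty":0.001,"tz":0.0135,"turn":0},{"tx":0,"ty":0.001,"tz":0.0135,"turn":0},{"tx":0,"ty":0.001,"tz":0.0135,"turn":0}]}}

```text
time_s: 10.73
eef_pos: [0.5434, -0.0168, 0.0911]
eef_rot: [0.0, 0.995, 0.101, 0.001]
wrist_force: [1.2, -0.7, 4.4]
opening: 0.0
```

4.4 N is nearly full travel. I'll go down a little further to find the bottom.

Call:
{"name": "move_arm", "arguments": {"increments": [{"tx":0,"ty":0,"tz":0.001,"turn":0},{"tx":0,"ty":0,"tz":0.002,"turn":0},{"tx":0,"ty":0,"tz":0.002,"turn":0},{"tx":0,"ty":0,"tz":0.002,"turn":0}]}}

```text
time_s: 11.07
eef_pos: [0.5435, -0.0168, 0.0908]
eef_rot: [0.0, 0.995, 0.101, 0.001]
wrist_force: [-5.7, 0.9, 19.8]
opening: 0.003
```

The force rose to 19.8 N with no further travel, so the button is at its bottom. I'll lift clear.

Call:
{"name": "move_arm", "arguments": {"increments": [{"tx":0,"ty":0,"tz":-0.004,"turn":0},{"tx":0,"ty":0,"tz":-0.01,"turn":0},{"tx":0,"ty":0,"tz":-0.03,"turn":0},{"tx":0,"ty":0,"tz":-0.06,"turn":0},{"tx":0,"ty":0,"tz":-0.09,"turn":0},{"tx":0,"ty":0,"tz":-0.12,"turn":0},{"tx":0,"ty":0,"tz":-0.14,"turn":0},{"tx":0,"ty":0,"tz":-0.14,"turn":0},{"tx":0,"ty":0,"tz":-0.14,"turn":0},{"tx":0,"ty":0,"tz":-0.14,"turn":0}]}}

```text
time_s: 11.9
eef_pos: [0.5416, -0.0164, 0.227]
eef_rot: [-0.0, 0.995, 0.101, -0.001]
wrist_force: [-0.1, -1.7, -0.3]
opening: 0.002
```

```bash
python3 - <<'E'
from h import *
o=get_obs();print(o["time_s"],o["eef_pos"],o["wrist_force"])
im,d=viewer.camera("scene"); cv2.imwrite("pics/s10.png",cv2.resize(im[170:270,280:420,::-1],None,fx=5,fy=5,interpolation=cv2.INTER_CUBIC))
im,d=viewer.camera("wrist"); cv2.imwrite("pics/w10.png",im[:,:,::-1])
c=viewer.get_calibration("wrist")
for y0,y1,x0,x1 in [(120,290,280,370)]: pass
u,v=map(int,np.round(proj(c,[.5395,-.018,.097]))); 
P=[deproj(c,a,b,d=d[b,a])[2] for a in range(u-3,u+10,3) for b in range(v-10,v+4,3)]; print("cap z",np.round(np.median(P),4))
E
```

```text
11.9 [ 0.54164445 -0.01635491  0.22701374] [-0.14695571 -1.67204821 -0.29236303]
cap z 0.0956
```

View pics/s10.png

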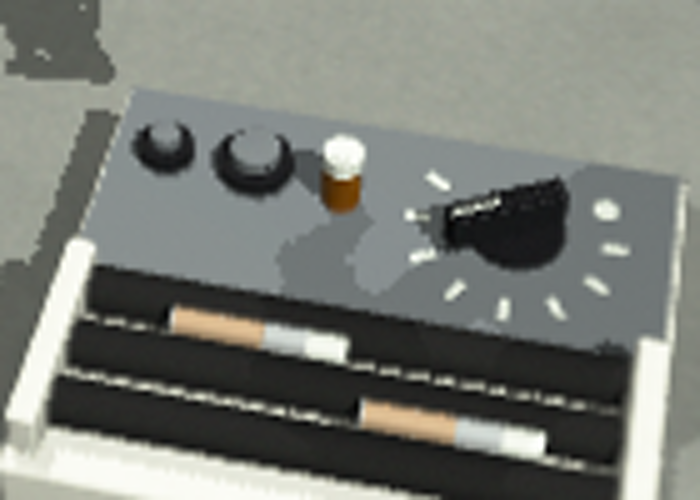

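View pics/w10.png

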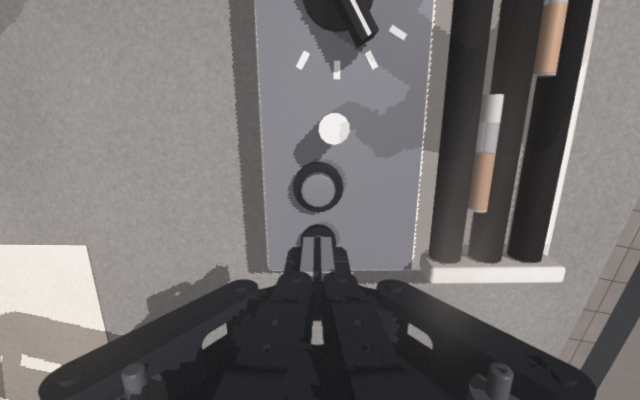

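Cap height reads 95.6 mm, the same as the 95.5 mm from the first top view, so the button is up. The pointer aims at the sixth tick, at (372,60) with two ticks beyond it. The vial and tubes are unmoved, so I'll hand in.

```bash
python3 -c "
from bench import workorder,get_obs
print(workorder.hand_in(),get_obs()['time_s'])"
```

```text
the job is handed in; nothing more can be done
the job is handed in; nothing more can be done
```

I turned the selector from position 2 to the sixth mark and pressed the start button fully. I handed the job in at about 12 s; no verdict is reported.

- **Selector:** I pushed the side of the pointer with the closed fingertips, one click at a time. After backing off, the scene and wrist pictures both showed it at the sixth tick, and it was still there after the button press.
- **Start button:** It bottomed out at TCP height 90.8 mm, where the force rose to 19.8 N with no further travel. After I lifted clear, the cap measured 95.6 mm high. That is below the nominal 97 mm but matches the 95.5 mm measured before the press, so I took it as up.
- **Other things:** The last pictures showed the vial and tubes where they had been. The stop button was not touched, and the gripper was clear at 0.227 m. I did not measure the rack, bottle, beaker and glove box again at the end; the arm passed above them.

**Disagreements:**
- The wrist camera put the start cap about 5 mm from the top camera's fit, so I aimed between the two.
- The first move call was refused because its rows left out a key. Nothing moved.

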